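# Hold sprung tweezers at their marked gap over the optical gauge

## Robot

A 7-joint arm with a two-finger parallel gripper is mounted at the origin on the work surface. World frame = base frame: x ahead of the robot, y to its left, z up, the work surface at z = 0. Lengths are in m, angles in rad, forces in N, time in s.
With the tool pointing down it reaches from about 0.4 to 0.85 m from the base axis. Payload 10.4 kg.
Tool frame: the origin (TCP) lies midway between the tips of the shut fingers; the grasp point (between the pads) lies 19 mm behind it; z points along the fingers, y is the line along which they close (so a half turn about z gives the same grasp; the last joint's range is limited). The gripper opens to 87 mm and grips with 3 to 60 N. Pads are 19 mm wide; open, the fingers measure 117 mm over their backs; the gripper's body (75 mm by 190 mm) begins 51 mm behind the grasp point.
Start: joints at [-1.266, 0.332, -0.065, 1.46, 0.022, 1.35, -0.088], TCP at [0.201, 0.592, 0.223] pointing down, gripper open.
Joint ranges: [-2.6, 2.6], [-0.5, 2.12], [-1.47, 1.34], [0.16, 2.42], [-1.27, 4.41], [0.06, 2.06], [-2.6, 2.6]. Speed limits (rad/s): [2.22, 2.22, 2.79, 2.79, 3.14, 3.14, 3.14].

## Interface

Orientations are given as a unit quaternion [x, y, z, w].
In Python, from bench import r gives the robot as it stands.
- The arm moves only by the tool arm_command, never from a script. Its arguments are lists of equal length, an entry for each row: "xyz": the shift along the world's x, y, z in m, a list of three; "rot": the turn, a rotation vector about the world's x, y, z in rad, a list of three. In form: {"xyz": [[tx, ty, tz], ...], "rot": [[ax, ay, az], ...]}. A call has 1 to 20 rows; each row is the pose to reach, as a shift and turn from the pose commanded when the call began; what a row does not reach only later rows make up. A row lasts 1/12 s, in which the tool goes at most 41.7 mm and 7.16 degrees, less where a joint would pass 70% of its speed; a pose out of reach is approached as far as the arm can. A call with a gripper value outside its range is refused whole. "grip" is the opening, from 0 (shut) to 1 (fully open), set as the call begins (left out, the last holds). The fingers move at their own pace and stop on an object; "squeeze" is the grip in N (left out, the last holds). Time passes only in rows, so rows that repeat a pose let the fingers close. It gives the time, the measured TCP pose, the force, the opening and the grip force at its end, in the units of the state.
- r.read_state(): the state, without advancing time (a new reading comes with each control period).
- r.camera(name): name is "side" or "top" or "wrist"; returns the picture (400x640x3 uint8, red, green, blue); there is no depth.
- r.camera_model(name): a dict with "fx", "fy", "cx", "cy" (pixels), "k1" (the pictures are not rectified: a ray, as slopes to the right and down, at radius r is drawn at 1 + k1 r^2 times it, then the intrinsics apply), "T" (4x4, takes a point from camera to world coordinates). Camera axes: x right, y up, looking along -z (the intrinsics and any distortion apply to the point x, -y, -z); pixel columns grow to the right and rows downward; lengths in m; the calibration is good to about 2 mm. A picture is of the moment at which its call begins: read the wrist's pose just before it. camera_model takes no time and is no camera call; for the wrist camera it gives the pose at the moment of the call.
- r.close_job(): hands the job in; it is judged then, once.
Trained networks look in the newest picture that a camera, given by its name, has taken for a name from the list of things; names that differ only in an ending like _2 or _b are one class to them, and where a whole thing is asked for, a point or a joint stands for the part that bears it (a point fixed in the world has none). Each returns a list of dicts, best first, with "conf" (0 to 1); they miss things now and then, are a little off and sometimes report something else, mostly with a low value. They report only what shows in the picture. A call takes as long as a camera call. They do not tell look-alikes from the thing itself.
- r.look_for(label, camera): "at" ([x, y, z] in m, in the coordinates of the camera as it stood for that picture, good to about 4 mm: the middle of the surface that is visible of it).
- r.spot_point(label, camera): "at" ([x, y, z] in m, in the coordinates of the camera as it stood for that picture, good to about 4 mm: a listed point, or the origin of a listed thing).
The state is a dict: "time": time; "joint_positions": joint angles; "joint_vel": joint speeds; "joint_torque": joint torques, N m; "ee_pos": TCP position; "eef_rot": TCP orientation; "ft_force": force on the tool from outside, world axes, zero at the start; "torque": the same for the moment, N m; "width": finger opening in m; "grip_force": force on a finger pad.
Only numpy, scipy, OpenCV 4.12 (cv2) and the standard library are available. Lean on these libraries where they do the work, as an engineer would, in place of code of your own. Each camera call takes 0.05 s, during which the arm holds its last target. There are 200 camera calls.

## Task

Pick the sprung tweezers up from their blue rest by the rubber pads, holding them gently with the tips still well open, and bring the tips level over the round window of the brass gauge, about 25 mm above it, with the tweezers pointing along its white line. Only then squeeze until the tip gap matches the 10 mm green mark, never pinching the tips shut or squeezing hard, and keep the gap steady there for three seconds without touching the gauge; finish while still holding them like that. Leave everything else on the bench alone.

Things in the scene. Friction and masses are not known exactly. Their poses are not given: they have to be found in the camera images.
- tweezers: Steel sprung tweezers, 144 mm long, about 50 g, lying level on the rest. Origin: centre between the two black rubber grip pads, mid-height of the arms; x points to the tips, z up, y to the left arm. Pads 26 mm long (x -13 to 13 mm), 14 mm high: grip across y here. Arms 10 mm high, pivoted at x -66 mm, linked so both move alike, sprung open. Spine block x -90 to -60 mm, 24 mm wide, z -10 to 6 mm.
- jaw_left (a joint): Closing angle of each arm, rad: 0 relaxed (tip gap 26 mm, 37 mm over the outside of the pads), 0.067 marked gap (10 mm, 28 mm over the pads), 0.1 stop (2 mm gap, 23.5 mm over the pads): 1.8 mm of gap per mm over the pads. The spring needs 3 N on each pad to start, about 7 N at the marked gap; more than 15 N a side is squeezing hard.
- mark (a point): centre of the green mark on the black crossbar (40 mm wide across the tweezers, 8 mm along, fixed to the spine by a thin tongue 6 mm wide under the arms), 46 mm ahead of the tweezers' origin and 6 mm lower. Seen from above, the mark just fills the space between the arms when the tip gap is 10 mm; wider gaps show black bar beside the green.
- tip_left (a point): inner face of the left (+y) arm's tip, 54 mm ahead of the tweezers' origin; its distance from tip_right is the tip gap
- tip_right (a point): inner face of the right (-y) arm's tip
- tip_mid (a point): point midway between the two tips, on the tweezers' own x axis, 54 mm from their origin; the underside of the crossbar is 10 mm below its level
- rest: Fixed rest: dark base plate 170 x 70 x 8 mm, two blue posts with tops 50 mm up; origin on the bench under the grip pads, x along the tweezers. Rear post x -90 to -64 mm, 34 mm wide; front post x 40 to 52 mm, 46 mm wide; between them free space for fingers down to the base plate. The tweezers just lie on the posts, their origin 60 mm up.
- gauge: Fixed optical gap gauge: black base 110 x 90 x 8 mm, on it a brass block 56 (x) x 50 (y) mm whose top is 48 mm above the bench. Origin on the bench under the block's centre, z up; x runs along the white line on its top and base, about away from the robot.
- window (a point): centre of the round dark window in the top face of the brass block, 48 mm above the bench; axes as the gauge's
- valve_a: Bystander, not to be moved: white plastic valve body with clear side ports, 97 x 45 x 75 mm high; origin at its underside's centre
- valve_b: Bystander, not to be moved: a second white plastic valve body, 97 x 45 x 75 mm high; origin at its underside's centre
- fitting: Bystander, not to be moved: brass fitting, 32 mm across, 36 mm high; origin at its underside's centre
- driver: Bystander, not to be moved: screwdriver lying flat; origin under it
- jar: Bystander, not to be moved: amber jar, 52 mm across, 70 mm high; origin at its underside's centre
- collar: Bystander, not to be moved: aluminium ring, 44 mm across, 18 mm high; origin at its underside's centre
- cup: Bystander, not to be moved: steel cup, 70 mm across, 60 mm high; origin at its underside's centre
Not all that is in view belongs to the job. Of the things that look like the tweezers, the largest one is meant.

How it is judged:
By the outcome, as a careful person would: the job done as asked, in the order asked, and still so for the second after the job is handed in, while the arm keeps its last pose, push and grip.
It also fails if it takes over 58 s, if anything falls off the work surface, if the arm or the gripper's body presses on something with over 40 N, if the wrist force passes 120 N, or if a joint passes its speed limit or range.

## Working session

There is one attempt and no reset: what is moved stays moved. The work goes in short steps, Python scripts to look and compute and a tool call to move; the robot and the scene stay as the last step left them, time stands still between calls to the robot, and variables do not carry over. Pictures are saved under pics/ and viewed, at most 10 in all, crops included, and the job is handed in when it is done.

Besides the shell and the picture viewer there is one more tool, called after "Call:" as name(argument=value, ...) on one line, values as JSON. arm_command: Moves the arm, as the interface text tells. Its arguments: {"type":"object","properties":{"xyz":{"type":"array"},"rot":{"type":"array"},"grip":{"type":"number"},"squeeze":{"type":"number"}},"required":["xyz","rot"]}

```bash
ls; mkdir -p pics; cat > h.py <<'E'
import numpy as np, cv2
from bench import r
def w(cam,p,T=None):
    T=np.array(r.camera_model(cam)["T"]) if T is None else T
    return (T@np.append(p,1))[:3]
def pix2z(cam,u,v,z,m=None):
    m=m or r.camera_model(cam); T=np.array(m["T"])
    d=np.array([(u-m["cx"])/m["fx"],(v-m["cy"])/m["fy"]]); s=d.copy()
    for _ in range(20): s=d/(1+m["k1"]*(s@s))
    ray=T[:3,:3]@np.array([s[0],-s[1],-1]); o=T[:3,3]
    return o+ray*(z-o[2])/ray[2]
def proj(cam,p,m=None):
    m=m or r.camera_model(cam); T=np.array(m["T"])
    c=np.linalg.inv(T)@np.append(p,1); s=np.array([c[0],-c[1]])/-c[2]
    s=s*(1+m["k1"]*(s@s)); return s*[m["fx"],m["fy"]]+[m["cx"],m["cy"]]
def save(cam,name,crop=None,scale=1):
    im=r.camera(cam)
    if crop: im=im[crop[1]:crop[3],crop[0]:crop[2]]
    if scale!=1: im=cv2.resize(im,None,fx=scale,fy=scale,interpolation=cv2.INTER_CUBIC)
    cv2.imwrite("pics/"+name,im[:,:,::-1])
E
python3 - <<'E'
from h import *
np.set_printoptions(precision=3,suppress=True)
save("top","top1.png"); 
s=r.read_state(); print(s["time"],s["ee_pos"],s["eef_rot"],s["width"],s["ft_force"])
for l in ["tweezers","gauge","rest"]:
    for d in r.look_for(l,"top")[:4]: p=w("top",d["at"]);print(l,d["conf"],p,proj("top",p))
for l in ["tweezers","window","mark","tip_mid","rest","gauge"]:
    for d in r.spot_point(l,"top")[:4]: p=w("top",d["at"]);print("pt",l,d["conf"],p,proj("top",p))
E
```

```text
pics
0.05 [0.201 0.591 0.222] [ 0.163  0.987 -0.001 -0.   ] 0.08727094289582493 [ 0.348 -0.037 -0.873]
tweezers 0.9 [0.278 0.298 0.005] [203.566 286.846]
tweezers 0.78 [0.446 0.345 0.011] [185.668 219.951]
tweezers 0.62 [0.459 0.183 0.064] [245.1  212.95]
gauge 0.86 [ 0.536 -0.125  0.007] [370.085 183.69 ]
gauge 0.24 [ 0.463 -0.395  0.033] [481.58  211.141]
rest 0.47 [ 0.465 -0.398  0.033] [482.956 210.169]
rest 0.36 [ 0.536 -0.127  0.008] [370.995 183.686]
pt tweezers 0.76 [0.477 0.178 0.063] [247.527 205.678]
pt tweezers 0.58 [0.285 0.309 0.001] [199.536 283.585]
pt tweezers 0.54 [0.455 0.352 0.009] [183.304 216.417]
pt tweezers 0.24 [ 0.538 -0.127 -0.002] [370.829 183.404]
pt window 0.7 [ 0.543 -0.126  0.042] [372.119 179.193]
pt window 0.62 [ 0.573  0.396 -0.001] [168.783 171.405]
pt mark 0.67 [0.485 0.363 0.002] [180.384 205.122]
pt mark 0.62 [0.297 0.348 0.002] [184.113 279.109]
pt mark 0.6 [0.52  0.171 0.05 ] [251.518 188.738]
pt mark 0.34 [0.573 0.399 0.002] [167.183 171.291]
pt tip_mid 0.88 [0.49  0.367 0.007] [178.04  202.944]
pt tip_mid 0.74 [0.529 0.172 0.059] [250.404 184.402]
pt tip_mid 0.52 [0.301 0.349 0.007] [183.249 277.586]
pt rest 0.63 [ 0.48   0.182 -0.002] [250.964 206.788]
pt gauge 0.87 [ 0.539 -0.13   0.001] [371.978 182.946]
```

View pics/top1.png

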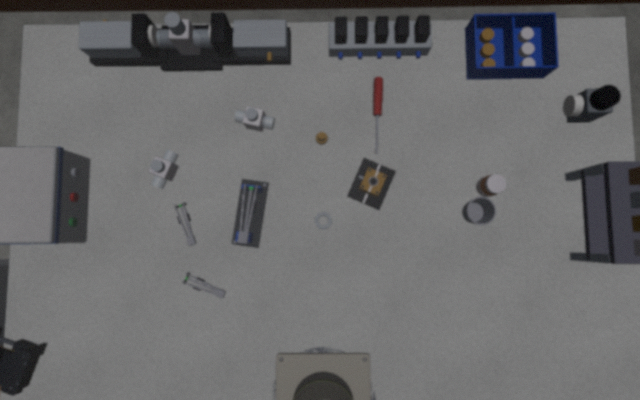

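The picture shows three things that look like the tweezers: (248,210) on the blue-post rest, (186,222) flat on the bench, and (204,286) flat on the bench. I choose the one at (248,210), which is the largest and on the rest. The gauge is at (372,182).

```bash
python3 - <<'E'
from h import *
a=r.camera("top"); c=lambda x0,y0,x1,y1:cv2.resize(a[y0:y1,x0:x1],(400,480),interpolation=cv2.INTER_CUBIC)
cv2.imwrite("pics/crop1.png",np.hstack([c(165,150,290,300),c(330,130,405,220)])[:,:,::-1])
E
```

```text
(no output)
```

View pics/crop1.png

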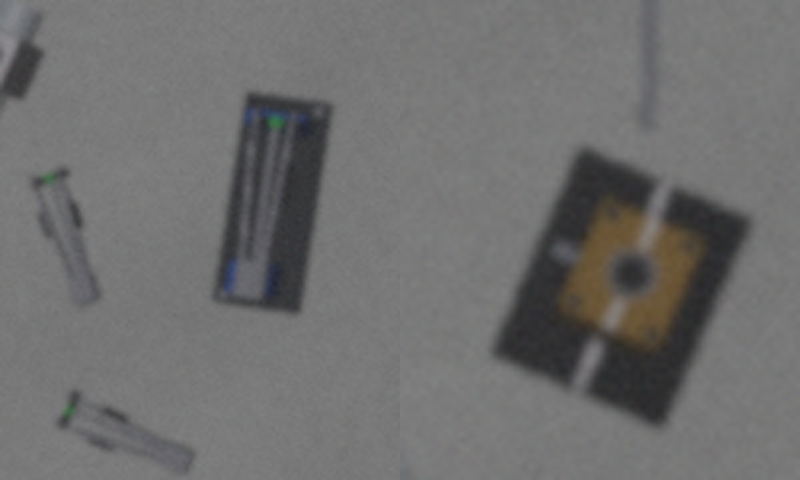

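The crop shows the tweezers on the blue posts with the green mark at the far (+x) end, clearly longer than the two lying flat. The gauge's white line runs about −0.35 rad from world x. I'm moving above the tweezers.

Call:
arm_command(xyz=[[0.009,-0.013,0],[0.027,-0.04,0],[0.046,-0.069,0],[0.065,-0.098,0],[0.084,-0.126,0],[0.103,-0.155,0],[0.122,-0.183,0],[0.141,-0.212,0],[0.16,-0.24,0],[0.18,-0.269,0],[0.199,-0.298,0],[0.218,-0.326,0],[0.237,-0.355,0],[0.255,-0.383,0],[0.27,-0.405,0],[0.276,-0.413,0],[0.276,-0.413,0],[0.276,-0.413,0]], rot=[[0,0,0.01],[0,0,0.02],[0,0,0.04],[0,0,0.06],[0,0,0.08],[0,0,0.1],[0,0,0.12],[0,0,0.14],[0,0,0.16],[0,0,0.18],[0,0,0.19],[0,0,0.2],[0,0,0.21],[0,0,0.22],[0,0,0.22],[0,0,0.22],[0,0,0.22],[0,0,0.22]], grip=1, squeeze=4)

```text
time: 2.05
ee_pos: [0.4769, 0.1795, 0.2225]
eef_rot: [0.054, 0.999, 0.0, -0.0]
ft_force: [-0.4, 0.9, -0.2]
width: 0.0865
grip_force: 0.0
```

```bash
python3 - <<'E'
from h import *
np.set_printoptions(precision=3,suppress=True)
m=r.camera_model("wrist"); T=np.array(m["T"]); print(T,m["fx"])
save("wrist","w1.png")
s=r.read_state(); print(s["time"],s["ee_pos"],s["eef_rot"],s["width"],s["ft_force"],s["joint_positions"])
for l in ["tweezers","mark","tip_mid","rest"]:
    for d in r.spot_point(l,"wrist")[:3]: p=w("wrist",d["at"],T);print("pt",l,d["conf"],p,proj("wrist",p,m))
E
```

```text
[[ 0.108 -0.957 -0.271  0.401]
 [ 0.994  0.104  0.029  0.186]
 [ 0.001 -0.272  0.962  0.386]
 [ 0.     0.     0.     1.   ]] 298.86093310611153
2.1 [0.476 0.18  0.223] [ 0.053  0.999  0.    -0.   ] 0.0874116694911773 [0.546 0.27  0.452] [-0.719  0.07   0.282  1.776 -0.021  1.299  1.033]
pt tweezers 0.58 [0.475 0.177 0.062] [315.513 182.488]
pt tweezers 0.56 [0.448 0.35  0.012] [451.34  137.653]
pt mark 0.87 [0.479 0.358 0.007] [455.627 161.193]
pt mark 0.77 [0.296 0.342 0.003] [440.531   5.477]
pt mark 0.63 [0.52  0.173 0.052] [316.255 217.767]
pt tip_mid 0.85 [0.489 0.366 0.008] [461.86  168.359]
pt tip_mid 0.69 [0.526 0.17  0.06 ] [313.588 224.978]
pt tip_mid 0.6 [0.301 0.348 0.006] [447.789   7.974]
pt rest 0.84 [ 0.476  0.182 -0.   ] [319.034 171.928]
```

View pics/w1.png

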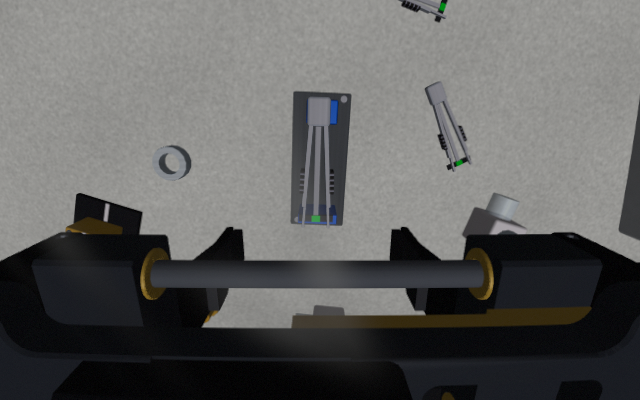

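The wrist picture shows the meant tweezers centred: spine at (319,111), pads at (303,181) and (333,181), green mark at (316,218). Small look-alikes are at (448,128) and (425,8). The collar is at (171,162).

```bash
python3 - <<'E'
from h import *
np.set_printoptions(precision=4,suppress=True)
m=r.camera_model("wrist"); im=r.camera("wrist").astype(int)
R,G,B=im[...,0],im[...,1],im[...,2]
g=(G>R+60)&(G>B+60); g[:,:280]=0; g[:,:][:, 350:]=0; ys,xs=np.nonzero(g); print("green",xs.mean(),ys.mean(),len(xs))
mk=pix2z("wrist",xs.mean(),ys.mean(),0.054,m)
pl=im.sum(2)
for v in (112,181): print(v,pl[v,290:350].tolist())
for v,z in((181,0.067),(112,0.066)): print([pix2z("wrist",u,v,z,m) for u in (303,318,333,)])
print("mark",mk)
c=pix2z("wrist",319,112,0.066,m); d=mk-c; print("spine",c,"yaw",np.arctan2(d[1],d[0]),"len",np.hypot(*d[:2]))
E
```

```text
green 314.7111111111111 218.44444444444446 45
112 [445, 443, 269, 177, 178, 184, 180, 179, 178, 175, 174, 173, 171, 168, 166, 167, 166, 283, 338, 372, 375, 374, 371, 372, 374, 375, 378, 377, 383, 384, 386, 381, 382, 384, 387, 395, 382, 361, 341, 288, 272, 268, 268, 265, 268, 274, 199, 137, 168, 168, 172, 165, 165, 164, 167, 161, 164, 170, 165, 209]
181 [362, 239, 226, 228, 230, 229, 226, 225, 226, 188, 177, 175, 189, 234, 374, 383, 381, 278, 214, 208, 202, 200, 199, 271, 361, 375, 370, 372, 333, 204, 182, 178, 177, 177, 147, 362, 386, 385, 374, 290, 277, 279, 278, 205, 177, 173, 168, 170, 164, 161, 167, 171, 173, 170, 213, 435, 453, 467, 476, 460]
[array([0.4708, 0.1647, 0.067 ]), array([0.4725, 0.181 , 0.067 ]), array([0.4742, 0.1973, 0.067 ])]
[array([0.3986, 0.1732, 0.066 ]), array([0.4002, 0.1886, 0.066 ]), array([0.4018, 0.204 , 0.066 ])]
mark [0.5199 0.1722 0.054 ]
spine [0.4003 0.1896 0.066 ] yaw -0.1444233692968636 len 0.12084423646387356
```

```bash
python3 -c "
import cv2;a=cv2.imread('pics/w1.png')[85:235,285:360];cv2.imwrite('pics/w1c.png',cv2.resize(a,(300,600),interpolation=cv2.INTER_CUBIC))"
```

```text
(no output)
```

View pics/w1c.png

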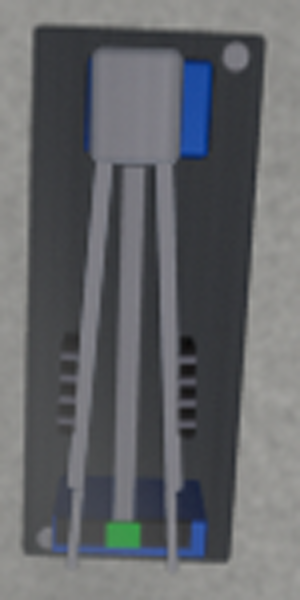

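The spine-to-mark distance measures 120.8 mm, against 121 expected. The tweezers' origin is about (0.474, 0.179) with yaw −0.144. I'm descending with a partly pre-closed gripper.

Call:
arm_command(xyz=[[0,0,-0.008],[-0.001,0,-0.028],[-0.002,-0.001,-0.055],[-0.003,-0.001,-0.085],[-0.003,-0.001,-0.115],[-0.003,-0.001,-0.14],[-0.003,-0.001,-0.16],[-0.003,-0.001,-0.174],[-0.003,-0.001,-0.181],[-0.003,-0.001,-0.181],[-0.003,-0.001,-0.181]], rot=[[0,0,-0.01],[0,0,-0.02],[0,0,-0.03],[0,0,-0.036],[0,0,-0.036],[0,0,-0.036],[0,0,-0.036],[0,0,-0.036],[0,0,-0.036],[0,0,-0.036],[0,0,-0.036]], grip=0.6)

```text
time: 3.27
ee_pos: [0.4742, 0.1778, 0.0417]
eef_rot: [0.072, 0.997, -0.0, -0.0]
ft_force: [0.4, -0.2, 0.8]
width: 0.0521
grip_force: 0.0
```

```bash
python3 - <<'E'
from h import *
save("wrist","w2.png")
s=r.read_state(); print(s["time"],s["ee_pos"],s["eef_rot"],s["width"],s["ft_force"],s["grip_force"])
E
```

```text
3.3167 [0.47467631 0.17801604 0.04230354] [7.18920990e-02 9.97412262e-01 3.29062895e-04 4.45287124e-04] 0.05226031375666302 [-0.36142565  0.48178679  0.01105303] 0.0
```

View pics/w2.png

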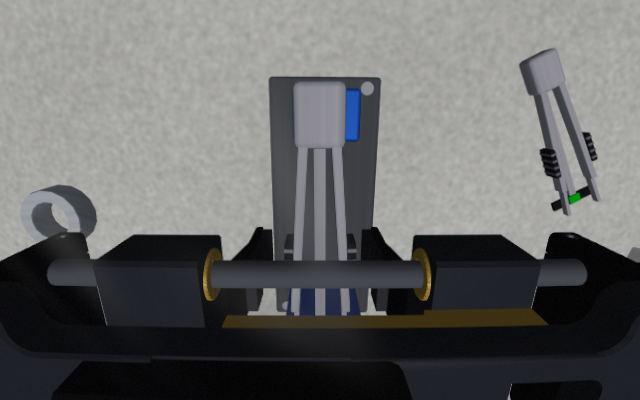

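The tweezers lie centred and parallel between the fingers (pads at (288,246) and (351,246), fingers at (258,265) and (376,265)). I'm closing gently.

Call:
arm_command(xyz=[[0,0,0],[0,0,0],[0,0,0],[0,0,0],[0,0,0],[0,0,0],[0,0,0],[0,0,0]], rot=[[0,0,0],[0,0,0],[0,0,0],[0,0,0],[0,0,0],[0,0,0],[0,0,0],[0,0,0]], grip=0.4, squeeze=4.5)

```text
time: 3.98
ee_pos: [0.4747, 0.178, 0.042]
eef_rot: [0.072, 0.997, 0.0, 0.0]
ft_force: [2.0, 1.3, 4.2]
width: 0.0349
grip_force: 3.4
```

Call:
arm_command(xyz=[[0,0,0.003],[0,0,0.008],[0,0,0.016],[0,0,0.026],[0,0,0.038],[0,0,0.05],[0,0,0.06],[0,0,0.067],[0,0,0.07],[0,0,0.07]], rot=[[0,0,0],[0,0,0],[0,0,0],[0,0,0],[0,0,0],[0,0,0],[0,0,0],[0,0,0],[0,0,0],[0,0,0]])

```text
time: 4.82
ee_pos: [0.4745, 0.1779, 0.1124]
eef_rot: [0.072, 0.997, 0.0, 0.0]
ft_force: [0.2, -0.1, -0.8]
width: 0.035
grip_force: 3.4
```

```bash
python3 - <<'E'
from h import *
np.set_printoptions(precision=4,suppress=True)
m=r.camera_model("wrist");mt=r.camera_model("top")
a=r.camera("wrist"); b=r.camera("side"); t=r.camera("top")
s=r.read_state(); print(s["time"],s["ee_pos"],s["eef_rot"],s["width"],s["ft_force"],s["grip_force"])
for c,mm in (("top",mt),("side",None),("wrist",m)):
  for l in ["window","gauge","mark","tip_mid","tweezers"]:
    for d in r.spot_point(l,c)[:3]:
        p=w(c,d["at"]);print(c,l,d["conf"],p,proj(c,p))
# white line on gauge from top
cv2.imwrite("pics/c2.png",np.vstack([a[60:400,:],b])[:,:,::-1]) if 0 else None
cv2.imwrite("pics/side2.png",b[:,:,::-1]); cv2.imwrite("pics/top2.png",t[:,:,::-1]); cv2.imwrite("pics/w3.png",a[:,:,::-1])
E
```

```text
4.9667 [0.4738 0.1776 0.111 ] [ 0.0718  0.9974 -0.0002 -0.0004] 0.034835887209047435 [-0.4884 -0.4048 -0.7418] 3.384286629734561
top window 0.71 [ 0.5424 -0.127   0.0408] [372.487  179.3497]
top window 0.54 [ 0.461  -0.3852  0.0029] [473.314  212.5992]
top gauge 0.67 [ 0.4381 -0.0011 -0.0003] [322.0262 222.4582]
top gauge 0.64 [ 0.539  -0.1291 -0.0017] [371.4733 183.0842]
side window 0.98 [ 0.5324 -0.123   0.0464] [334.4355 238.1616]
side gauge 0.68 [ 0.5355 -0.131   0.0014] [335.7121 256.0066]
side gauge 0.45 [ 0.5736  0.3973 -0.0011] [315.2493 157.8852]
side mark 0.74 [0.5218 0.1701 0.1206] [310.4712 153.702 ]
side mark 0.59 [0.4848 0.3611 0.0052] [290.4357 162.3053]
side mark 0.54 [0.2963 0.3459 0.0069] [232.402  167.3552]
side tip_mid 0.69 [0.4868 0.3662 0.0076] [290.8677 160.9471]
side tip_mid 0.56 [0.5268 0.1694 0.1264] [312.3095 151.8113]
side tip_mid 0.53 [0.3034 0.351  0.0048] [234.7295 167.0993]
side tweezers 0.77 [0.4742 0.1796 0.1319] [292.8678 149.4552]
side tweezers 0.65 [0.2856 0.3087 0.0038] [228.8505 173.744 ]
side tweezers 0.6 [0.4448 0.3523 0.0034] [278.5291 164.6701]
wrist gauge 0.57 [ 0.4766  0.176  -0.0004] [316.2792 197.857 ]
wrist mark 0.9 [0.4772 0.3576 0.0045] [508.6447 173.0473]
wrist mark 0.81 [0.5178 0.1707 0.1208] [317.2494 318.0307]
wrist tip_mid 0.6 [0.4906 0.3656 0.0112] [521.106  187.4005]
wrist tweezers 0.78 [0.446  0.3487 0.0099] [503.5278 141.4677]
wrist tweezers 0.76 [0.4742 0.1767 0.1293] [316.7782 259.5284]
```

View pics/side2.png

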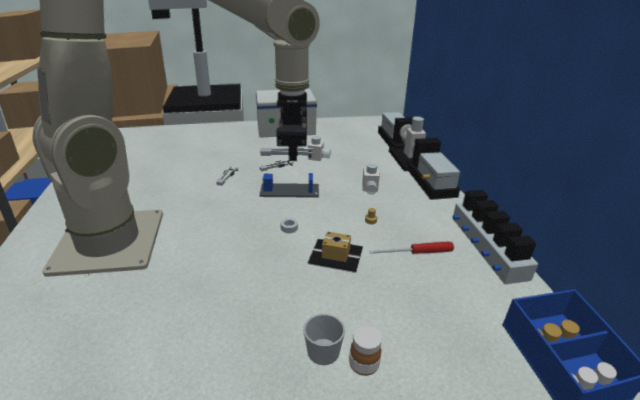

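The side view shows the tweezers held level at (290,152), clear of the rest, with the gauge at (336,245). Next I move part of the way and look at the gauge with the wrist camera, beside the tweezers.

Call:
arm_command(xyz=[[0,-0.003,0.003],[0.002,-0.012,0.01],[0.004,-0.026,0.02],[0.007,-0.044,0.032],[0.01,-0.065,0.044],[0.012,-0.087,0.056],[0.015,-0.11,0.068],[0.017,-0.133,0.08],[0.02,-0.155,0.09],[0.022,-0.175,0.098],[0.024,-0.191,0.104],[0.026,-0.202,0.107],[0.026,-0.208,0.108],[0.026,-0.208,0.108],[0.026,-0.208,0.108]], rot=[[0,0,0],[0,0,-0.01],[0,0,-0.02],[0,0,-0.04],[0,0,-0.06],[0,0,-0.08],[0,0,-0.1],[0,0,-0.12],[0,0,-0.14],[0,0,-0.16],[0,0,-0.18],[0,0,-0.19],[0,0,-0.2],[0,0,-0.2],[0,0,-0.2]])

```text
time: 6.97
ee_pos: [0.5, -0.0296, 0.219]
eef_rot: [0.171, 0.985, -0.0, -0.001]
ft_force: [-0.2, -0.1, -0.5]
width: 0.035
grip_force: 3.4
```

```bash
python3 - <<'E'
from h import *
np.set_printoptions(precision=4,suppress=True)
m=r.camera_model("wrist"); T=np.array(m["T"])
save("wrist","w4.png")
s=r.read_state(); print(s["time"],s["ee_pos"],s["eef_rot"],s["width"],s["ft_force"],s["grip_force"])
for l in ["window","gauge","mark","tip_mid","tweezers"]:
    for d in r.spot_point(l,"wrist")[:2]:
        p=w("wrist",d["at"],T);print(l,d["conf"],p,proj("wrist",p,m))
E
```

```text
7.0167 [ 0.4999 -0.0292  0.2189] [ 0.1703  0.9854 -0.     -0.0006] 0.034465624266192166 [ 0.1288  0.6508 -0.6436] 3.3841872797347605
window 0.79 [ 0.5359 -0.1256  0.0494] [252.6148 235.3889]
window 0.61 [ 0.5017 -0.0321  0.2361] [315.8551 262.4138]
gauge 0.97 [ 0.5339 -0.1277 -0.0013] [258.273  219.9738]
mark 0.95 [ 0.5449 -0.0493  0.2291] [313.1546 325.1956]
mark 0.89 [0.4777 0.3605 0.0073] [616.5373  51.4313]
tip_mid 0.94 [0.4908 0.3637 0.0086] [621.0835  61.4455]
tip_mid 0.32 [ 0.5322 -0.1277 -0.0025] [257.948  218.5403]
tweezers 0.95 [ 0.5005 -0.0317  0.2349] [315.6751 259.3527]
tweezers 0.69 [0.4503 0.3505 0.0088] [607.3057  30.2552]
```

View pics/w4.png

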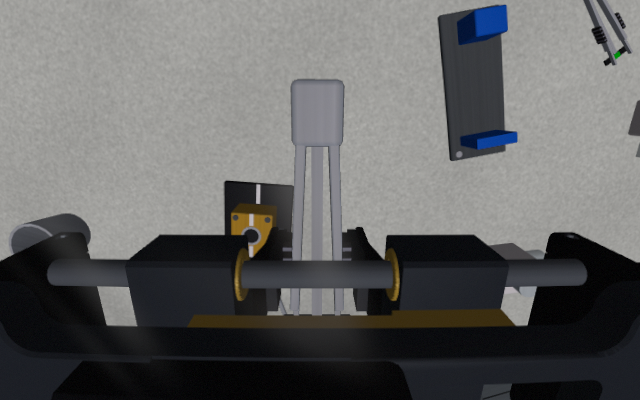

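The wrist view shows the window at (252,235), white line pieces at (257,193) on the base and (251,218) on the block, and the tweezers' spine at (317,112) still aligned with the tool. Now the computation.

```bash
python3 - <<'E'
from h import *
from scipy.spatial.transform import Rotation as Ro
np.set_printoptions(precision=4,suppress=True)
m=r.camera_model("wrist"); im=r.camera("wrist").astype(int); s=r.read_state()
def cen(mask,x0,y0,x1,y1):
    k=np.zeros_like(mask); k[y0:y1,x0:x1]=mask[y0:y1,x0:x1]; v,u=np.nonzero(k); return u.mean(),v.mean(),len(u)
L=im.sum(2); sat=im.max(2)-im.min(2)
wh=(L>330)&(sat<60)
# white rows on base and top
for v in (188,192,196,200,209,212,216,220,224):
    u=np.nonzero(wh[v,240:275])[0]+240
    if len(u): z=.008 if v<204 else .048; print(v,u.min(),u.max(),pix2z("wrist",u.mean(),v,z,m))
W=pix2z("wrist",252,235.5,.048,m); print("window",W)
# brass in top camera
t=r.camera("top").astype(int); mt=r.camera_model("top")
R,G,B=t[...,0],t[...,1],t[...,2]
k=((R-B)>50); k[:, :340]=0;k[:,400:]=0;k[:150]=0;k[210:]=0
v,u=np.nonzero(k); c=cv2.minAreaRect(np.c_[u,v].astype(np.float32)); print(c); print("top block",pix2z("top",*c[0],.048,mt))
wt=(t.sum(2)>330)&(t.max(2)-t.min(2)<50)
tx=pix2z("wrist",317.5,112,s["ee_pos"][2]+.019+.006,m); print("spine",tx,"ee",s["ee_pos"])
Rr=Ro.from_quat(s["eef_rot"]).as_matrix(); print(Rr, "tool yaw (x of tweezers)",np.arctan2(Rr[1,1],Rr[0,1])-np.pi/2)
d=s["ee_pos"]-tx; print("spine->tcp yaw",np.arctan2(d[1],d[0]),np.hypot(*d[:2]))
# base black rect in top
g=(t.sum(2)<150);g[:, :340]=0;g[:,402:]=0;g[:152]=0;g[212:]=0
v,u=np.nonzero(g|k); c=cv2.minAreaRect(np.c_[u,v].astype(np.float32)); b=[pix2z("top",*q,.008,mt)[:2] for q in cv2.boxPoints(c)]
print(c,np.array(b),"centre",np.mean(b,0))
for i in range(4): e=b[(i+1)%4]-b[i]; print(np.hypot(*e),np.arctan2(e[1],e[0]))
E
```

```text
188 256 259 [ 0.4909 -0.1088  0.008 ]
192 256 259 [ 0.4958 -0.1109  0.008 ]
196 256 259 [ 0.5008 -0.113   0.008 ]
200 256 259 [ 0.5058 -0.1151  0.008 ]
216 249 253 [ 0.5132 -0.1183  0.048 ]
220 249 253 [ 0.5179 -0.1203  0.048 ]
224 249 253 [ 0.5225 -0.1223  0.048 ]
window [ 0.5366 -0.127   0.048 ]
((0.0, 0.0), (0.0, 0.0), 0.0)
top block [1.0121 0.822  0.048 ]
spine [ 0.4282 -0.005   0.2444] ee [ 0.5002 -0.0298  0.2194]
[[-0.9418  0.3362 -0.0002]
 [ 0.3362  0.9418  0.0001]
 [ 0.0002 -0.     -1.    ]] tool yaw (x of tweezers) -0.3429288180886685
spine->tcp yaw -0.3322212640021389 0.07612743715645214
((392.0, 173.5), (3.0, 2.0), 90.0) [[ 0.5659 -0.1783]
 [ 0.5658 -0.1834]
 [ 0.5581 -0.1833]
 [ 0.5581 -0.1782]] centre [ 0.562  -0.1808]
0.005100304197077363 -1.5784195594603099
0.007751387029311205 3.1211967248899666
0.005097008428231617 1.563309123047121
0.007752038922253097 -0.019969666282375568
```

```bash
python3 - <<'E'
from h import *
np.set_printoptions(precision=4,suppress=True)
t=cv2.imread("pics/top1.png")[:,:,::-1].astype(int); mt=r.camera_model("top")
R,G,B=t[...,0],t[...,1],t[...,2]
box=np.zeros(R.shape,bool); box[150:215,340:402]=1
k=((R-B)>25)&box; g=(t.sum(2)<190)&box
for nm,q,z in (("brass",k,.048),("base",g|k,.008)):
    v,u=np.nonzero(q); c=cv2.minAreaRect(np.c_[u,v].astype(np.float32)); b=np.array([pix2z("top",*p,z,mt)[:2] for p in cv2.boxPoints(c)])
    print(nm,len(u),c,"centre",b.mean(0))
    for i in range(2): e=b[i+1]-b[i]; print(np.hypot(*e),np.arctan2(e[1],e[0]))
# fine: wrist line subpixel
m=r.camera_model("wrist"); L=cv2.imread("pics/w4.png").astype(float).sum(2)
for rows,z in ((range(186,202),.008),(range(214,226),.048)):
    P=[]
    for v in rows:
        x=np.arange(246,264) if z<.02 else np.arange(244,258); a=np.clip(L[v,x]-np.median(L[v,x])-60,0,None)
        if a.sum()>0: P.append(pix2z("wrist",(a*x).sum()/a.sum(),v,z,m)[:2])
    P=np.array(P,np.float32); f=cv2.fitLine(P,cv2.DIST_HUBER,0,.001,.001).ravel(); print(z,f,np.arctan(f[1]/f[0]),P[0],P[-1])
E
python3 -c "
import cv2;a=cv2.imread('pics/w4.png')[170:270,205:305];cv2.imwrite('pics/w4c.png',cv2.resize(a,(600,600),interpolation=cv2.INTER_CUBIC))"
```

```text
brass 323 ((372.8017578125, 181.12933349609375), (20.746417999267578, 22.45340347290039), 23.198591232299805) centre [ 0.537  -0.1269]
0.05579320011052787 -0.41388399952061744
0.050875705307592854 -1.9895939044404007
base 1136 ((371.0517272949219, 183.37933349609375), (33.48314666748047, 41.09892272949219), 23.198591232299805) centre [ 0.5371 -0.1269]
0.10621780512209918 -0.41260726622283717
0.08552933519398301 -1.9904161441467076
0.008 [ 0.9153 -0.4028  0.4973 -0.1114] -0.41454962 [ 0.4887 -0.1076] [ 0.5072 -0.1158]
0.048 [ 0.9176 -0.3974  0.5174 -0.1206] -0.4086956 [ 0.5109 -0.1179] [ 0.5237 -0.1234]
```

View pics/w4c.png

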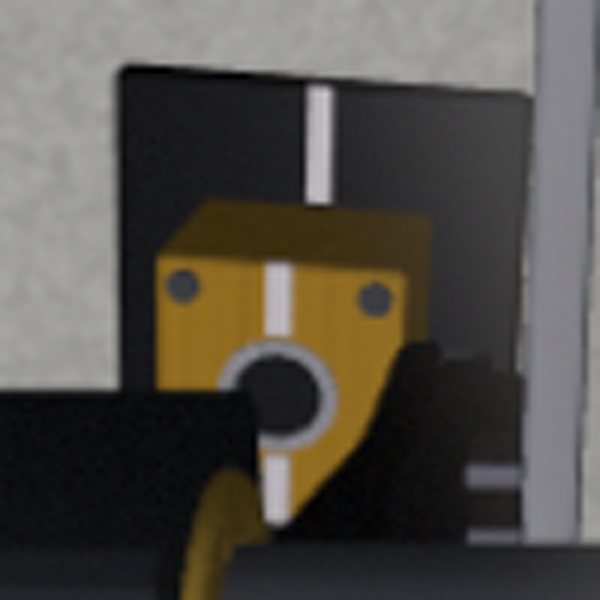

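Brass block and base from the top camera, and the line from the wrist camera, all agree: window (0.537, −0.128, 0.048), line yaw −0.411. TCP target is (0.4866, −0.106, 0.055).

Call:
arm_command(xyz=[[0,-0.003,0],[-0.002,-0.012,0],[-0.004,-0.026,0],[-0.008,-0.042,-0.003],[-0.01,-0.056,-0.009],[-0.012,-0.067,-0.02],[-0.0135,-0.074,-0.036],[-0.0135,-0.0765,-0.055],[-0.0135,-0.0765,-0.075],[-0.0135,-0.0765,-0.095],[-0.0135,-0.0765,-0.113],[-0.0135,-0.0765,-0.129],[-0.0135,-0.0765,-0.142],[-0.0135,-0.0765,-0.152],[-0.0135,-0.0765,-0.159],[-0.0135,-0.0765,-0.163],[-0.0135,-0.0765,-0.164],[-0.0135,-0.0765,-0.164],[-0.0135,-0.0765,-0.164]], rot=[[0,0,0],[0,0,-0.01],[0,0,-0.02],[0,0,-0.03],[0,0,-0.04],[0,0,-0.05],[0,0,-0.06],[0,0,-0.068],[0,0,-0.068],[0,0,-0.068],[0,0,-0.068],[0,0,-0.068],[0,0,-0.068],[0,0,-0.068],[0,0,-0.068],[0,0,-0.068],[0,0,-0.068],[0,0,-0.068],[0,0,-0.068]])

```text
time: 8.95
ee_pos: [0.4871, -0.1069, 0.0561]
eef_rot: [0.205, 0.979, 0.0, 0.0]
ft_force: [0.3, -0.5, 0.4]
width: 0.035
grip_force: 3.4
```

```bash
python3 - <<'E'
from h import *
from scipy.spatial.transform import Rotation as Ro
np.set_printoptions(precision=4,suppress=True)
m=r.camera_model("wrist"); a=r.camera("wrist"); b=r.camera("side"); t=r.camera("top")
s=r.read_state(); Rr=Ro.from_quat(s["eef_rot"]).as_matrix()
print(s["time"],s["ee_pos"],np.arctan2(Rr[1,1],Rr[0,1])-np.pi/2,s["width"],s["ft_force"],s["grip_force"])
for c in ("top","side","wrist"):
  for l in ["tweezers","mark","tip_mid","tip_left","tip_right","window"]:
    for d in r.spot_point(l,c)[:3]:
        p=w(c,d["at"]);
        if abs(p[1]+.12)<.06: print(c,l,d["conf"],p)
tc=cv2.resize(t[150:225,335:410],(400,400),interpolation=cv2.INTER_CUBIC); bc=cv2.resize(b[200:275,290:365],(400,400),interpolation=cv2.INTER_CUBIC)
cv2.imwrite("pics/c5.png",np.hstack([tc,bc])[:,:,::-1]); cv2.imwrite("pics/w5.png",a[:,:,::-1])
E
```

```text
9.1 [ 0.4871 -0.1067  0.0561] -0.4117631495464309 0.03493543616659779 [ 0.2408 -0.0398  0.0532] 3.3843163505662233
side tweezers 0.8 [ 0.4844 -0.1082  0.0752]
side mark 0.55 [ 0.5311 -0.1233  0.0651]
side tip_mid 0.56 [ 0.5348 -0.1318  0.0726]
side tip_left 0.45 [ 0.5368 -0.1318  0.0754]
side tip_right 0.39 [ 0.5329 -0.1427  0.0742]
side window 0.77 [ 0.5389 -0.1228  0.047 ]
wrist tweezers 0.86 [ 0.4869 -0.1081  0.0734]
wrist mark 0.91 [ 0.528  -0.1288  0.064 ]
wrist window 0.75 [ 0.5337 -0.1282  0.0517]
wrist window 0.68 [ 0.532  -0.1254 -0.0053]
```

View pics/c5.png

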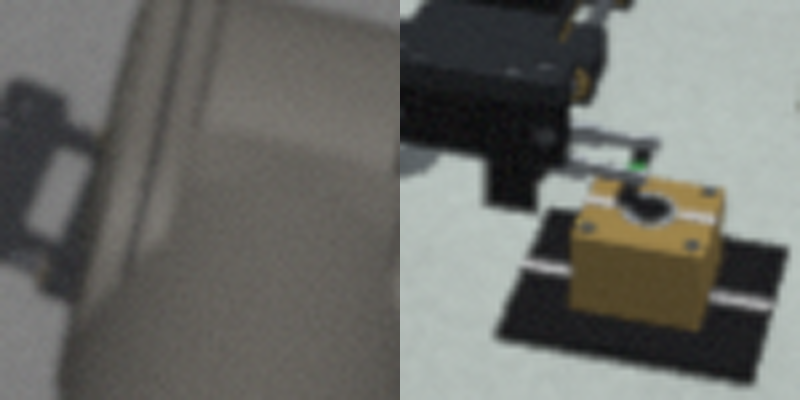

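The side crop shows the level tweezers with tips over the window at about crop (650,180) and the green mark between them, well clear of the block. The top view is blocked by the arm. Now I squeeze in stages.

Call:
arm_command(xyz=[[0,0,0],[0,0,0],[0,0,0],[0,0,0],[0,0,0],[0,0,0]], rot=[[0,0,0],[0,0,0],[0,0,0],[0,0,0],[0,0,0],[0,0,0]], grip=0.345, squeeze=9)

```text
time: 10.5
ee_pos: [0.4867, -0.1067, 0.0556]
eef_rot: [0.204, 0.979, 0.0, 0.0]
ft_force: [0.0, 0.1, -0.6]
width: 0.0299
grip_force: 6.0
```

Call:
arm_command(xyz=[[0,0,0],[0,0,0],[0,0,0],[0,0,0],[0,0,0],[0,0,0]], rot=[[0,0,0],[0,0,0],[0,0,0],[0,0,0],[0,0,0],[0,0,0]], grip=0.322)

```text
time: 11.0
ee_pos: [0.4867, -0.1068, 0.0556]
eef_rot: [0.204, 0.979, 0.0, -0.0]
ft_force: [-0.3, 0.1, -0.6]
width: 0.0281
grip_force: 6.9
```

```bash
python3 - <<'E'
from h import *
np.set_printoptions(precision=4,suppress=True)
ws=[]
m=r.camera_model("wrist"); a=r.camera("wrist")
for i in range(8): ws.append(r.read_state()["width"]); r.camera("side")
b=r.camera("side"); s=r.read_state(); print(s["time"],s["ee_pos"],np.mean(ws),s["ft_force"],s["grip_force"])
G=a.astype(int); g=(G[...,1]>G[...,0]+40)&(G[...,1]>G[...,2]+40); v,u=np.nonzero(g); k=v>280; print("green px",u[k].min() if k.any() else None,u[k].max() if k.any() else None,v[k].min() if k.any() else None,v[k].max() if k.any() else None,k.sum())
for l in ["tip_left","tip_right","tip_mid","mark"]:
  for c in("side","wrist"):
    for d in r.spot_point(l,c)[:2]:
        p=w(c,d["at"]);
        if abs(p[1]+.12)<.06: print(c,l,d["conf"],p,proj(c,p))
cv2.imwrite("pics/w6.png",np.vstack([cv2.resize(a[225:345,240:400],(800,300+300),interpolation=cv2.INTER_CUBIC)[:350],np.hstack([cv2.resize(b[210:240,300:350],(417,250),interpolation=cv2.INTER_CUBIC),np.zeros((250,383,3),np.uint8)])])[:,:,::-1]) if 0 else cv2.imwrite("pics/w6.png",np.hstack([cv2.resize(a[230:350,270:360],(450,600),interpolation=cv2.INTER_CUBIC),cv2.resize(b[210:260,310:340],(350,583),interpolation=cv2.INTER_CUBIC)[:600] if 0 else cv2.copyMakeBorder(cv2.resize(b[205:255,310:345],(350,500),interpolation=cv2.INTER_CUBIC),0,100,0,0,cv2.BORDER_CONSTANT)])[:,:,::-1])
E
```

```text
11.5 [ 0.4867 -0.1068  0.0556] 0.028143621652690083 [ 0.326  -0.5218 -0.3122] 6.888628068845719
green px None None None None 0
wrist tip_left 0.65 [ 0.5351 -0.1289  0.0507] [317.3471 315.1943]
wrist tip_left 0.29 [ 0.5265 -0.1281  0.0654] [312.9725 319.4305]
side tip_right 0.63 [ 0.5364 -0.1339  0.0729] [337.7323 231.2107]
wrist tip_mid 0.53 [ 0.5348 -0.124   0.0002] [322.4375 272.9534]
side mark 0.72 [ 0.5299 -0.1261  0.0653] [333.9694 232.216 ]
wrist mark 0.78 [ 0.5301 -0.1259  0.0646] [318.5514 321.885 ]
```

View pics/w6.png

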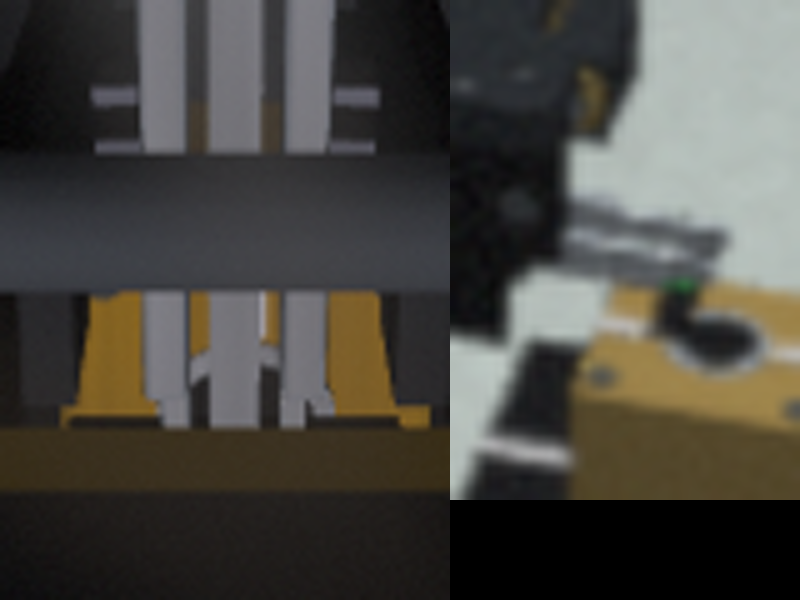

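The last picture shows, in the left panel, the arms' inner faces at crop x≈189 and 284 on both sides of the tongue, with the crossbar at row 420. The white line peeks out right of the tongue at crop (262,315), so I check the lateral offset and the gap numerically.

```bash
python3 - <<'E'
from h import *
np.set_printoptions(precision=4,suppress=True)
m=r.camera_model("wrist"); a=np.mean([r.camera("wrist").astype(float).sum(2) for _ in range(4)],0)
for v in (290,292,296,300,303,306,309,311,313,314): print(v,a[v,294:344].astype(int).tolist())
y=-.411; R=np.array([[np.cos(y),np.sin(y)],[-np.sin(y),np.cos(y)]])
ee=np.array(r.read_state()["ee_pos"]); f=lambda u,v,z: R@(pix2z("wrist",u,v,z,m)[:2]-ee[:2])
for v in (252,292,313):
  for u in (300,308,317,327,336): print(v,u,"arm z.079",f(u,v,.079),"tongue .066",f(u,v,.066),"gauge .048",f(u,v,.048))
print("cam in tool",R@(np.array(m["T"])[:2,3]-ee[:2]), "window",R@(np.array([.537,-.128])-ee[:2]))
E
```

```text
290 [266, 266, 269, 269, 275, 346, 380, 385, 381, 377, 374, 372, 343, 210, 251, 258, 260, 282, 350, 360, 356, 355, 352, 351, 348, 353, 356, 352, 466, 333, 270, 244, 213, 320, 361, 359, 358, 354, 353, 353, 330, 247, 258, 262, 263, 267, 263, 263, 262, 262]
292 [265, 266, 269, 267, 271, 344, 380, 385, 381, 375, 373, 372, 343, 210, 250, 255, 259, 282, 350, 360, 357, 356, 352, 351, 350, 354, 356, 351, 466, 330, 270, 243, 224, 322, 362, 360, 358, 353, 353, 352, 328, 230, 260, 263, 263, 266, 264, 261, 260, 259]
296 [264, 265, 268, 266, 261, 337, 378, 384, 379, 375, 372, 371, 342, 213, 251, 257, 258, 282, 349, 361, 358, 355, 353, 350, 350, 354, 356, 355, 466, 330, 271, 245, 228, 328, 359, 361, 356, 354, 352, 352, 325, 215, 259, 263, 262, 263, 263, 260, 259, 261]
300 [265, 265, 266, 267, 252, 332, 376, 382, 378, 375, 371, 369, 343, 218, 237, 261, 266, 331, 355, 363, 359, 357, 352, 351, 349, 354, 358, 355, 354, 351, 335, 289, 234, 330, 359, 361, 357, 355, 351, 351, 321, 228, 258, 262, 261, 263, 260, 259, 258, 259]
303 [265, 263, 266, 266, 255, 329, 371, 379, 375, 373, 370, 367, 342, 217, 353, 
[... 2179 characters left out ...]
.0012]
292 327 arm z.079 [0.0168 0.0041] tongue .066 [0.0254 0.0047] gauge .048 [0.0373 0.0054]
292 336 arm z.079 [0.0169 0.009 ] tongue .066 [0.0255 0.0099] gauge .048 [0.0374 0.0113]
313 300 arm z.079 [ 0.0301 -0.0106] tongue .066 [ 0.04   -0.0114] gauge .048 [ 0.0536 -0.0126]
313 308 arm z.079 [ 0.0301 -0.0062] tongue .066 [ 0.04   -0.0066] gauge .048 [ 0.0536 -0.0072]
313 317 arm z.079 [ 0.0301 -0.0012] tongue .066 [ 0.04   -0.0012] gauge .048 [ 0.0536 -0.0012]
313 327 arm z.079 [0.0301 0.0043] tongue .066 [0.04   0.0048] gauge .048 [0.0536 0.0055]
313 336 arm z.079 [0.0302 0.0092] tongue .066 [0.04   0.0102] gauge .048 [0.0536 0.0116]
cam in tool [-0.0756 -0.0014] window [0.0546 0.0006]
```

The tip gap measures about 10 mm in the image (18.3 px × 0.55 mm), which agrees with the 28.1 mm pad width and 6.9 N. The tips are within about 1.5 mm of the window centre. I'm holding steady.

Call:
arm_command(xyz=[[0,0,0],[0,0,0],[0,0,0],[0,0,0],[0,0,0],[0,0,0],[0,0,0],[0,0,0],[0,0,0],[0,0,0],[0,0,0],[0,0,0],[0,0,0],[0,0,0],[0,0,0],[0,0,0],[0,0,0],[0,0,0],[0,0,0],[0,0,0]], rot=[[0,0,0],[0,0,0],[0,0,0],[0,0,0],[0,0,0],[0,0,0],[0,0,0],[0,0,0],[0,0,0],[0,0,0],[0,0,0],[0,0,0],[0,0,0],[0,0,0],[0,0,0],[0,0,0],[0,0,0],[0,0,0],[0,0,0],[0,0,0]])

```text
time: 13.77
ee_pos: [0.4867, -0.1067, 0.0556]
eef_rot: [0.204, 0.979, 0.0, 0.0]
ft_force: [0.0, -0.0, 0.0]
width: 0.028
grip_force: 6.9
```

Call:
arm_command(xyz=[[0,0,0],[0,0,0],[0,0,0],[0,0,0],[0,0,0],[0,0,0],[0,0,0],[0,0,0],[0,0,0],[0,0,0],[0,0,0],[0,0,0],[0,0,0],[0,0,0],[0,0,0],[0,0,0],[0,0,0],[0,0,0],[0,0,0],[0,0,0]], rot=[[0,0,0],[0,0,0],[0,0,0],[0,0,0],[0,0,0],[0,0,0],[0,0,0],[0,0,0],[0,0,0],[0,0,0],[0,0,0],[0,0,0],[0,0,0],[0,0,0],[0,0,0],[0,0,0],[0,0,0],[0,0,0],[0,0,0],[0,0,0]])

```text
time: 15.43
ee_pos: [0.4867, -0.1068, 0.0556]
eef_rot: [0.204, 0.979, 0.0, 0.0]
ft_force: [0.6, -0.4, -0.6]
width: 0.0278
grip_force: 6.9
```

Call:
arm_command(xyz=[[0,0,0],[0,0,0],[0,0,0],[0,0,0],[0,0,0],[0,0,0],[0,0,0],[0,0,0],[0,0,0],[0,0,0]], rot=[[0,0,0],[0,0,0],[0,0,0],[0,0,0],[0,0,0],[0,0,0],[0,0,0],[0,0,0],[0,0,0],[0,0,0]])

```text
time: 16.27
ee_pos: [0.4867, -0.1067, 0.0556]
eef_rot: [0.204, 0.979, 0.0, -0.0]
ft_force: [0.3, 0.4, -0.6]
width: 0.0282
grip_force: 6.9
```

```bash
python3 - <<'E'
from h import *
np.set_printoptions(precision=4,suppress=True)
a=np.mean([r.camera("wrist").astype(float).sum(2) for _ in range(4)],0)
for v in (292,313,314): print(v,a[v,294:344].astype(int).tolist())
r.camera("side"); s=r.read_state(); print(s["time"],s["ee_pos"],s["width"],s["grip_force"],s["ft_force"])
for l in ["tip_mid","tweezers","mark"]:
    for d in r.spot_point(l,"side")[:3]:
        p=w("side",d["at"]);
        if abs(p[1]+.12)<.06: print(l,d["conf"],p)
E
```

```text
292 [263, 265, 268, 267, 271, 345, 380, 384, 380, 377, 374, 373, 343, 213, 252, 256, 258, 282, 348, 358, 357, 355, 353, 349, 349, 352, 356, 353, 465, 331, 270, 241, 224, 323, 361, 361, 358, 355, 354, 353, 330, 229, 259, 263, 264, 266, 264, 261, 261, 260]
313 [139, 138, 139, 140, 138, 142, 142, 165, 237, 358, 370, 368, 371, 310, 143, 92, 93, 134, 334, 358, 354, 352, 350, 346, 348, 351, 355, 280, 120, 102, 100, 108, 335, 360, 360, 359, 356, 139, 123, 176, 177, 177, 177, 146, 144, 142, 142, 141, 140, 136]
314 [88, 85, 87, 87, 86, 87, 88, 88, 214, 354, 369, 368, 372, 311, 142, 84, 87, 124, 334, 356, 354, 351, 349, 346, 347, 351, 354, 277, 115, 98, 97, 103, 334, 361, 360, 359, 357, 103, 98, 103, 105, 104, 100, 102, 100, 101, 96, 96, 94, 95]
16.5167 [ 0.4867 -0.1068  0.0556] 0.028029791661965443 6.888711028732359 [ 0.9734  1.0862 -0.4268]
tip_mid 0.73 [ 0.5335 -0.1325  0.0729]
tip_mid 0.55 [ 0.4874 -0.1068  0.0731]
tweezers 0.68 [ 0.4847 -0.1088  0.0736]
tweezers 0.47 [ 0.5354 -0.1234  0.0476]
mark 0.48 [ 0.5319 -0.1263  0.0655]
```

The picture values haven't changed over about 5 s, so the gap is steady. I'm handing in.

```bash
python3 -c "
from bench import r
print(r.close_job())"
```

```text
the job is handed in; nothing more can be done
None
```

I handed the job in with the tweezers still held level about 26 mm above the gauge window, tips within about 2 mm of its centre and pointing along the white line, after the gap had stayed at about 10 mm for more than 5 s at 6.9 N with no sign of touching the gauge; no verdict came back.

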